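# Set a candle under the swing-arm candle warmer

## Robot

A 6-joint arm with a two-finger parallel gripper is mounted at the origin on the work surface. World frame = base frame: x ahead of the robot, y to its left, z up, the work surface at z = 0. Lengths are in m, angles in rad, forces in N, time in s.
With the tool pointing down it reaches from about 0.35 to 0.775 m from the base axis. Payload 5.5 kg.
Tool frame: the origin (TCP) lies midway between the tips of the shut fingers; the grasp point (between the pads) lies 19 mm behind it; z points along the fingers, x is the direction in which the jaws open and shut, and the axes are right-handed (so a half turn about z gives the same grasp; the last joint's range is limited). The gripper opens to 85 mm and grips with 20 to 120 N. Pads are 22 mm wide; open, the fingers measure 114 mm over their backs; the gripper's body (76 mm by 85 mm) begins 54 mm behind the grasp point. The pads swing forward as they close: fully open they stand 13 mm farther back than shut.
Start: joints at [-1.404, 0.313, 0.046, 1.304, 0, 1.431], TCP at [0.174, -0.548, 0.231] pointing down, gripper open.
Joint ranges: [-2.76, 2.76], [-0.86, 1.69], [-1.03, 1.26], [-2.2, 2.34], [-1.47, 1.5], [-3.14, 3.14]. Speed limits (rad/s): [2.57, 2.57, 3.14, 3.14, 3.14, 3.14].

## Interface

Orientations are given as a unit quaternion [w, x, y, z].
In Python, from workcell import env gives the robot as it stands.
- The arm moves only by the tool servo_tool, never from a script. Its argument "targets" is a list of rows, each an object with "xyz": the shift along the tool's x, y, z in m, a list of three; "twist": the turn, a rotation vector about the tool's x, y, z in rad, a list of three; "jaw": the opening, from 0 (shut) to 1 (fully open). A call has 1 to 12 rows; each row is the pose to reach, as a shift and turn from the pose commanded when the call began, along the tool's axes at that moment; what a row does not reach only later rows make up. A row lasts 1/12 s, in which the tool goes at most 41.7 mm and 7.16 degrees, less where a joint would pass 70% of its speed; a pose out of reach is approached as far as the arm can. A call with a gripper value outside its range is refused whole. The fingers move at their own pace and stop on an object; "squeeze" is the grip in N (left out, the last holds). Time passes only in rows, so rows that repeat a pose let the fingers close. It gives the time, the measured TCP pose, the force and the opening at its end, in the units of the state.
- env.get_state(): the state, without advancing time (a new reading comes with each control period).
- env.read_camera(name): name is "scene" or "top" or "wrist"; returns a dict with "color" (480x640x3 uint8, red, green, blue), "depth" (480x640 float32, m along the optical axis (not along the pixel's ray), 0 where there is no reading), "fx", "fy", "cx", "cy" (pixels), "eye" and "attitude" of the camera in the world. Camera axes: x right, y down, z forward; pixel columns grow to the right and rows downward; lengths in m; the calibration is good to about 2 mm. A picture is of the moment at which its call begins.
- env.hand_in(): hands the job in, once; it reports no verdict.
The state is a dict: "clock": time; "joint_pos": joint angles; "qvel": joint speeds; "tau": joint torques, N m; "tcp_pos": TCP position; "orientation": TCP orientation; "wrist_force": force on the tool from outside, world axes, zero at the start; "ft_torque": the same for the moment, N m; "finger_gap": finger opening in m.
Only numpy, scipy, OpenCV 4.12 (cv2) and the standard library are available. Lean on these libraries where they do the work, as an engineer would, in place of code of your own. Each camera call takes 0.05 s, during which the arm holds its last target. There are 200 camera calls.

## Task

Set up the candle warmer: swing its lamp arm aside, to the side away from the tall bottle, until the lamp is well clear of the round stone plate; set the candle jar down gently, upright in the middle of the plate; then swing the lamp back so that it hangs centred over the candle. Leave the bottle, the cream tub, the hair clip and the incense holder where they are.

Things in the scene. Friction and masses are not known exactly. Their poses are not given: they have to be found in the camera images.
- warmer: Candle warmer, fixed to the dresser: wooden board 320 x 120 x 15 mm with a round stone plate (90 mm diameter, top 21 mm above the dresser) and, 220 mm from the plate's centre along the body's +x, a dark upright post of 18 mm diameter, 175 mm high with its cap. Origin under the plate's centre at dresser height, z up, x from the plate to the post; the board spans x -65 to 255 mm and y -60 to 60 mm.
- plate (a point): Centre of the top of the round stone plate.
- lamp_hinge (a point): Point on the vertical hinge axis of the lamp arm (axis of the post), 150 mm above the dresser.
- lamp_arm (a joint): Angle of the lamp arm about the vertical post, -1.35 to 1.35 rad; 0: lamp exactly over the plate; positive is counter-clockwise seen from above and carries the lamp to the warmer's -y side, negative to its +y side. Stiff hinge, stays where left (about 1.5 N at the knob). The arm is a level rod of 12 mm diameter at 150 mm height from the post to the lamp.
- lamp_knob (a point): Point to grip on the upright wooden knob of the lamp, on the lamp's centre line 220 mm from the hinge axis, 198 mm above the dresser. The knob is a round stick of 18 mm diameter from 160 to 220 mm height; below it is the lamp's shade, 90 mm diameter, from 123 to 160 mm height.
- candle: Candle in an open white ceramic jar, 60 mm diameter, 75 mm high, wick visible in the recessed top; loose, standing. Origin at the centre of its underside, z up.
- bottle: Tall closed grey plastic bottle, 48 mm diameter, 190 mm high, loose, standing beside the warmer in the way of the lamp's swing on that side. Origin at the centre of its underside.
- tub: Closed white plastic cream tub with a lid, 66 mm diameter, 45 mm high, loose. Origin at the centre of its underside.
- leaf: Leaf-shaped ceramic incense holder lying flat, 167 mm long along its x (from -95 to 72 mm), 56 mm wide, 12 mm high. Origin at its underside.
- clip: Black plastic claw hair clip, 82 mm long (x), 50 mm wide, 56 mm high, lying teeth down. Origin at the centre of its underside.

How it is judged:
On the way, in this order (a step that is already met when the one before it is completed fails the run):
1. lamp swung clear: its centre more than 120 mm from the plate's centre, seen from above (horizontal distance between lamp_knob and plate above 0.12 m), for 0.2 s.
2. with the lamp still clear, the candle stands on the plate, released (horizontal distance between candle and plate below 0.015 m and height (world z) of candle between 0.016 and 0.026 m and angle between candle's own z axis and vertical below 0.1 rad and horizontal distance between lamp_knob and plate above 0.12 m and contact force between the fingers and candle below 0.1 N), for 0.2 s.
3. lamp back over the candle on the plate (horizontal distance between candle and plate below 0.015 m and height (world z) of candle between 0.016 and 0.026 m and angle between candle's own z axis and vertical below 0.1 rad and horizontal distance between lamp_knob and plate below 0.025 m), for 0.2 s.
At the end, for the whole second after the job is handed in: The candle stands upright, released and at rest, on the stone plate, its centre within 15 mm of the plate's centre; the lamp's centre is within 25 mm of the plate's centre, seen from above; the bottle, tub, incense holder and clip are within 20 mm of where they stood (all of step 3 and contact force between the fingers and candle below 0.1 N and linear speed of candle below 0.02 m/s and distance of each of bottle, tub, leaf, clip from where it was at the start of the episode below 0.02 m); the robot touches nothing.
It fails at once if a bystander is moved more than 20 mm (distance of any of bottle, tub, leaf, clip from where it was at the start of the episode above 0.02 m).
It fails at once if the bottle is tipped (angle between bottle's own z axis and vertical above 0.3 rad).
It fails at once if the candle is dropped (falls faster than 0.5 m/s out of the fingers) (linear speed of candle above 0.5 m/s and contact force between the fingers and candle below 0.1 N).
It also fails if it takes over 64 s, if anything falls off the work surface, if the arm or the gripper's body presses on something with over 40 N, if the wrist force passes 120 N, or if a joint passes its speed limit or range.

## Working session

There is one attempt and no reset: what is moved stays moved. The work goes in short steps, Python scripts to look and compute and a tool call to move; the robot and the scene stay as the last step left them, time stands still between calls to the robot, and variables do not carry over. Pictures are saved under pics/ and viewed, about 8 in all and at most 12, crops included, and the job is handed in when it is done.

Besides the shell and the picture viewer there is one more tool, called after "Call:" as name([rows], argument=value, ...), one row to a line, values as JSON. servo_tool: Moves the arm, as the interface text tells. Its arguments: {"type":"object","properties":{"targets":{"type":"array","items":{"type":"object","properties":{"xyz":{"type":"array","items":{"type":"number"}},"twist":{"type":"array","items":{"type":"number"}},"jaw":{"type":"number"}}}},"squeeze":{"type":"number"}},"required":["targets"]}

```bash
mkdir -p pics; ls
cat > h.py <<'E'
from workcell import env
import numpy as np, cv2
from scipy.spatial.transform import Rotation as R
def rot(q): q=np.array(q,float); return R.from_quat([q[1],q[2],q[3],q[0]]).as_matrix()
def cam(n,save=None):
    c=env.read_camera(n)
    if save: cv2.imwrite('pics/'+save,c['color'][:,:,::-1])
    a=np.array(c['attitude'],float); c['R']=a if a.shape==(3,3) else rot(a)
    c['eye']=np.array(c['eye']); return c
def cloud(c):
    v,u=np.mgrid[:480,:640]; d=c['depth']
    p=np.stack([(u-c['cx'])/c['fx']*d,(v-c['cy'])/c['fy']*d,d],-1)
    return p@c['R'].T+c['eye']
def ray(c,u,v,z):
    d=c['R']@np.array([(u-c['cx'])/c['fx'],(v-c['cy'])/c['fy'],1]); return c['eye']+d*(z-c['eye'][2])/d[2]
E
python3 - <<'E'
from h import *
s=env.get_state(); print(s)
for n in ('top','scene'):
    c=cam(n,n+'0.png'); print(n,c['eye'],c['attitude'],c['fx'],c['fy'],c['cx'],c['cy'])
    np.savez('pics/'+n+'0.npz',color=c['color'],P=cloud(c))
E
```

```text
pics
{'clock': 0.0, 'joint_pos': array([-1.40360929e+00,  3.14028267e-01,  4.49561431e-02,  1.30360718e+00,
       -1.40680787e-05,  1.43123167e+00]), 'qvel': array([-0.00011942, -0.00024471, -0.0002247 , -0.00155432,  0.00116358,
       -0.00037553]), 'tau': array([ 8.76946251e-04, -4.80621529e+01,  2.98534280e+01,  1.92608644e-02,
       -1.33758463e-04, -4.67464019e-06]), 'tcp_pos': array([ 0.17354678, -0.54763295,  0.23038369]), 'orientation': array([-6.51433230e-04,  8.06834067e-01, -5.90777371e-01, -6.79768457e-04]), 'wrist_force': array([-0.1483649 , -0.09336675,  0.65962101]), 'ft_torque': array([-0.0368419 , -0.00413538, -0.02702593]), 'finger_gap': 0.08567837422245374}
top [ 0.34217825 -0.01772802  1.45601045] [ 0.07036268 -0.69829929  0.71059877 -0.04976526] 573.9915833234431 573.9915833234431 328.40691346331187 241.40243968079199
scene [1.22714514 0.4678928  0.63910808] [-0.22312585  0.41414456  0.76969699 -0.43158507] 511.44780438400335 511.44780438400335 319.5121894912099 235.98931983422318
```

View pics/top0.png

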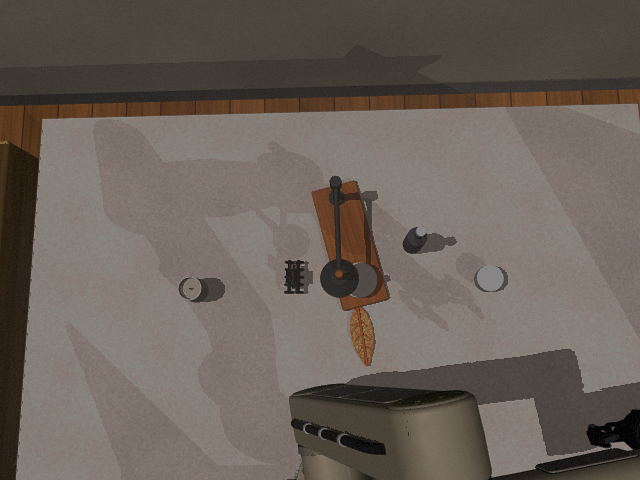

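View pics/scene0.png

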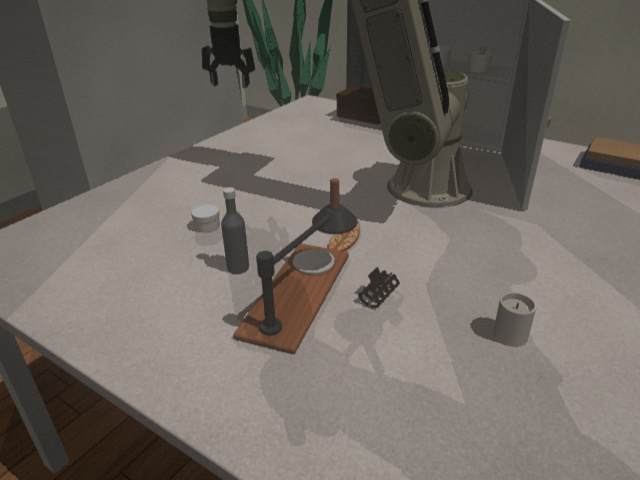

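The top view shows the candle at (192,289), clip (295,277), lamp knob (340,273), plate (362,280), post cap (336,183), bottle (415,240), tub (490,278) and leaf (363,337). The scene view agrees, and the lamp is already turned slightly towards the clip side, which is the side to swing to.

Run:
```python
from h import *
class C(dict):pass
d=np.load('pics/top0.npz');P=d['P'];S=np.load('pics/scene0.npz');Q=S['P']
def fit(P,m,name):
    p=P[m]; 
    if len(p)<4: print(name,len(p));return
    (x,y),r=cv2.minEnclosingCircle(p[:,:2].astype(np.float32)); print(name,len(p),'encl',np.round([x,y,r],4),'mean',p.mean(0).round(4))
def box(P,x0,x1,y0,y1,z0,z1): return (P[...,0]>x0)&(P[...,0]<x1)&(P[...,1]>y0)&(P[...,1]<y1)&(P[...,2]>z0)&(P[...,2]<z1)
def px(u,v,w): m=np.zeros((480,640),bool); m[v-w:v+w+1,u-w:u+w+1]=1; return m
for n,u,v in (('candle',192,289),('knob',340,273),('plate',368,280),('post',336,183),('bottle',417,238),('tub',490,278)): print(n,P[v,u].round(3))
Z=P[...,2]
fit(P,px(192,289,22)&(Z>.06)&(Z<.09),'candle rim')
fit(P,px(336,183,14)&(Z>.165)&(Z<.2),'post cap')
fit(P,px(340,273,10)&(Z>.205)&(Z<.235),'knob top')
fit(P,px(340,273,26)&(Z>.115)&(Z<.165),'shade')
fit(P,px(417,238,20)&(Z>.17)&(Z<.21),'bottle')
fit(P,px(490,278,25)&(Z>.035)&(Z<.06),'tub')
fit(P,px(363,283,30)&(Z>.018)&(Z<.03),'plate')
# board corners by colour
b=d['color'].astype(int); m=(b[...,0]-b[...,2]>25)&(np.abs(Z-.015)<.006)&px(350,245,75)
cnt=max(cv2.findContours(m.astype(np.uint8),0,1)[0],key=cv2.contourArea)
pts=P[m][:,:2].astype(np.float32); r=cv2.minAreaRect(pts); print(r, cv2.boxPoints(r).round(4))
# scene view
fit(Q,box(Q,.2,.45,.3,.5,.02,.09),'candle scene')
k=box(Q,.25,.45,-.1,.1,.17,.23);fit(Q,k,'knob scene')
k=box(Q,.45,.6,-.1,.1,.03,.14);fit(Q,k,'post scene')
k=box(Q,.2,.5,-.1,.1,.018,.026);fit(Q,k,'plate scene')
k=box(Q,.2,.5,-.35,-.1,.02,.15);fit(Q,k,'bottle+ scene')
k=box(Q,.2,.45,.06,.15,.02,.07);fit(Q,k,'clip')
```

```text
candle [0.471 0.358 0.06 ]
knob [ 0.486 -0.007  0.213]
plate [ 0.489 -0.075  0.023]
post [ 0.699 -0.001  0.175]
bottle [ 0.572 -0.186  0.145]
tub [ 0.486 -0.372  0.046]
candle rim 378 encl [0.472  0.3603 0.0306] mean [0.4719 0.361  0.0667]
post cap 116 encl [ 7.038e-01 -2.000e-04  1.450e-02] mean [ 0.703  -0.      0.1734]
knob top 56 encl [ 0.4841 -0.0042  0.0088] mean [ 0.4836 -0.0041  0.2183]
shade 1154 encl [ 0.4966 -0.0023  0.0571] mean [ 0.4851 -0.0044  0.1456]
bottle 88 encl [ 0.5804 -0.1892  0.0124] mean [ 0.5792 -0.1883  0.1884]
tub 581 encl [ 0.4874 -0.3722  0.0336] mean [ 0.4867 -0.3714  0.0444]
plate 603 encl [ 0.4916 -0.0509  0.0848] mean [ 0.4897 -0.0683  0.0211]
((0.5641099214553833, -0.034279823303222656), (0.35761648416519165, 0.11928350478410721), 14.059683799743652) [[ 0.3762 -0.0199]
 [ 0.4051 -0.1356]
 [ 0.7521 -0.0487]
 [ 0.7231  0.067 ]]
candle scene 139 encl [0.4488 0.3623 0.0169] mean [0.4472 0.3614 0.0684]
knob scene 266 encl [0.2504 0.011  0.0331] mean [0.2522 0.0082 0.2133]
post scene 456 encl [0.5036 0.033  0.0774] mean [0.5081 0.0303 0.1184]
plate scene 467 encl [ 0.4888 -0.052   0.0454] mean [ 0.4777 -0.0513  0.021 ]
bottle+ scene 100 encl [ 0.4834 -0.343   0.0178] mean [ 0.4873 -0.3428  0.0359]
clip 0
```

Call:
servo_tool([
  {"xyz": [-0.03, -0.033, -0.03], "twist": [0, 0, -0.12], "jaw": 1},
  {"xyz": [-0.06, -0.065, -0.05], "twist": [0, 0, -0.24], "jaw": 1},
  {"xyz": [-0.09, -0.098, -0.07], "twist": [0, 0, -0.36], "jaw": 1},
  {"xyz": [-0.12, -0.13, -0.09], "twist": [0, 0, -0.48], "jaw": 1},
  {"xyz": [-0.15, -0.163, -0.09], "twist": [0, 0, -0.6], "jaw": 1},
  {"xyz": [-0.18, -0.195, -0.09], "twist": [0, 0, -0.72], "jaw": 1},
  {"xyz": [-0.21, -0.227, -0.09], "twist": [0, 0, -0.84], "jaw": 1},
  {"xyz": [-0.24, -0.26, -0.09], "twist": [0, 0, -0.96], "jaw": 1},
  {"xyz": [-0.27, -0.293, -0.09], "twist": [0, 0, -1.08], "jaw": 1},
  {"xyz": [-0.302, -0.326, -0.09], "twist": [0, 0, -1.2], "jaw": 1},
  {"xyz": [-0.302, -0.326, -0.09], "twist": [0, 0, -1.32], "jaw": 1},
  {"xyz": [-0.302, -0.326, -0.09], "twist": [0, 0, -1.43], "jaw": 1},
])

```text
clock: 1.1
tcp_pos: [0.3948, -0.1565, 0.3213]
orientation: [-0.001, 0.996, 0.089, 0.0]
wrist_force: [-0.2, -0.0, -0.3]
finger_gap: 0.0852
```

```bash
cat > go.py <<'E'
# usage: go.py x y z heading_deg -> shift/twist in tool axes, tool kept vertical
import sys; from h import *
s=env.get_state(); M=rot(s['orientation']); t=np.array([float(a) for a in sys.argv[1:4]])
h=np.radians(float(sys.argv[4])); x=np.array([np.cos(h),np.sin(h),0]); z=np.array([0,0,-1.]); T=np.stack([x,np.cross(z,x),z],1)
print('t',round(s['clock'],2),'tcp',s['tcp_pos'].round(4),'heading',np.degrees(np.arctan2(M[1,0],M[0,0])).round(1),'q',s['joint_pos'].round(2),'F',s['wrist_force'].round(1),'gap',round(s['finger_gap'],4))
print('xyz',(M.T@(t-s['tcp_pos'])).round(4),'twist',R.from_matrix(M.T@T).as_rotvec().round(3))
E
python3 go.py .484 -.004 .30 91
```

```text
t 1.1 tcp [ 0.3948 -0.1565  0.3213] heading 10.2 q [-0.57  0.01 -0.1   1.46  0.    0.82] F [-0.2 -0.  -0.3] gap 0.0852
xyz [ 0.1149 -0.1342  0.0217] twist [-1.00e-03 -2.00e-03 -1.41e+00]
```

Call:
servo_tool([
  {"xyz": [0.02, -0.022, 0], "twist": [0, 0, -0.12], "jaw": 1},
  {"xyz": [0.038, -0.045, 0], "twist": [0, 0, -0.24], "jaw": 1},
  {"xyz": [0.057, -0.067, 0], "twist": [0, 0, -0.36], "jaw": 1},
  {"xyz": [0.077, -0.09, 0.005], "twist": [0, 0, -0.48], "jaw": 1},
  {"xyz": [0.096, -0.112, 0.01], "twist": [0, 0, -0.6], "jaw": 1},
  {"xyz": [0.115, -0.134, 0.022], "twist": [0, 0, -0.72], "jaw": 1},
  {"xyz": [0.115, -0.134, 0.022], "twist": [0, 0, -0.84], "jaw": 1},
  {"xyz": [0.115, -0.134, 0.022], "twist": [0, 0, -0.96], "jaw": 1},
  {"xyz": [0.115, -0.134, 0.022], "twist": [0, 0, -1.08], "jaw": 1},
  {"xyz": [0.115, -0.134, 0.022], "twist": [0, 0, -1.2], "jaw": 1},
  {"xyz": [0.115, -0.134, 0.022], "twist": [0, 0, -1.32], "jaw": 1},
  {"xyz": [0.115, -0.134, 0.022], "twist": [0, 0, -1.41], "jaw": 1},
])

```text
clock: 2.1
tcp_pos: [0.4842, -0.0105, 0.2988]
orientation: [-0.0, 0.703, 0.711, -0.0]
wrist_force: [0.2, 0.4, 0.9]
finger_gap: 0.0852
```

```bash
python3 go.py .484 -.004 .18 91; python3 -c "
from h import *
cam('wrist','w1.png')"
```

```text
t 2.1 tcp [ 0.4842 -0.0105  0.2988] heading 90.6 q [-0.19  0.13 -0.03  1.42 -0.   -0.2 ] F [0.2 0.4 0.9] gap 0.0852
xyz [ 0.0065 -0.      0.1188] twist [-0.001 -0.    -0.006]
```

View pics/w1.png

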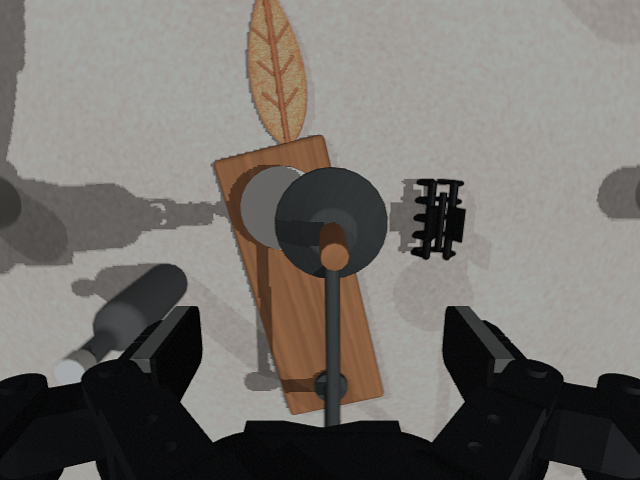

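The wrist view shows the knob top at (335,255), slightly to the +y side of the finger midline (about column 322), as computed. Nothing is in the way of the descent.

Call:
servo_tool([
  {"xyz": [0.006, 0, 0.02], "jaw": 1},
  {"xyz": [0.006, 0, 0.045], "jaw": 1},
  {"xyz": [0.006, 0, 0.07], "jaw": 1},
  {"xyz": [0.006, 0, 0.095], "jaw": 1},
  {"xyz": [0.006, 0, 0.115], "jaw": 1},
  {"xyz": [0.006, 0, 0.119], "jaw": 1},
  {"xyz": [0.006, 0, 0.119], "jaw": 1},
])

```text
schema error: expected keys xyz, twist, jaw
```

Call:
servo_tool([
  {"xyz": [0, 0, 0], "jaw": 0.6},
  {"xyz": [0, 0, 0], "jaw": 0.35},
  {"xyz": [0, 0, 0], "jaw": 0.1},
  {"xyz": [0, 0, 0], "jaw": 0.1},
  {"xyz": [0, 0, 0], "jaw": 0.1},
  {"xyz": [0, 0, 0], "jaw": 0.1},
  {"xyz": [0, 0, 0], "jaw": 0.1},
  {"xyz": [0, 0, 0], "jaw": 0.1},
], squeeze=30)

```text
schema error: expected keys xyz, twist, jaw
```

```bash
cat > arc.py <<'E'
# rows for swinging the gripped knob about the hinge: arc.py delta_deg n
import sys; from h import *
s=env.get_state(); M=rot(s['orientation']); p=s['tcp_pos']; H=np.array([.703,0,p[2]])
D=float(sys.argv[1]); n=int(sys.argv[2]); d=p-H
print('r',np.linalg.norm(d),'ang',np.degrees(np.arctan2(d[1],d[0])),'gap',s['finger_gap'],'F',s['wrist_force'].round(1))
for i in range(1,n+1):
    A=R.from_euler('z',D*i/n,degrees=True); print((M.T@(H+A.apply(d)-p)).round(3).tolist(), round(-np.radians(D*i/n),3))
E
python3 arc.py -40 12
```

```text
r 0.21901960086549496 ang -177.23612674248622 gap 0.08513071152098434 F [-0.3  1.2  1.1]
[0.013, -0.0, 0.0] 0.058
[0.025, 0.001, 0.0] 0.116
[0.038, 0.002, 0.0] 0.175
[0.051, 0.004, 0.0] 0.233
[0.063, 0.007, -0.0] 0.291
[0.075, 0.011, -0.0] 0.349
[0.087, 0.015, -0.0] 0.407
[0.099, 0.02, -0.0] 0.465
[0.11, 0.026, -0.0] 0.524
[0.122, 0.032, -0.0] 0.582
[0.132, 0.039, -0.0] 0.64
[0.142, 0.046, -0.0] 0.698
```

Both calls were refused for lacking the twist key, so I'll send them again with it.

Call:
servo_tool([
  {"xyz": [0.006, 0, 0.02], "twist": [0, 0, 0], "jaw": 1},
  {"xyz": [0.006, 0, 0.045], "twist": [0, 0, 0], "jaw": 1},
  {"xyz": [0.006, 0, 0.07], "twist": [0, 0, 0], "jaw": 1},
  {"xyz": [0.006, 0, 0.095], "twist": [0, 0, 0], "jaw": 1},
  {"xyz": [0.006, 0, 0.115], "twist": [0, 0, 0], "jaw": 1},
  {"xyz": [0.006, 0, 0.119], "twist": [0, 0, 0], "jaw": 1},
  {"xyz": [0.006, 0, 0.119], "twist": [0, 0, 0], "jaw": 1},
])

```text
clock: 2.73
tcp_pos: [0.4831, -0.0045, 0.1789]
orientation: [-0.002, 0.706, 0.708, -0.001]
wrist_force: [-0.2, 1.1, 0.4]
finger_gap: 0.0854
```

Call:
servo_tool([
  {"xyz": [0, 0, 0], "twist": [0, 0, 0], "jaw": 0.6},
  {"xyz": [0, 0, 0], "twist": [0, 0, 0], "jaw": 0.35},
  {"xyz": [0, 0, 0], "twist": [0, 0, 0], "jaw": 0.1},
  {"xyz": [0, 0, 0], "twist": [0, 0, 0], "jaw": 0.1},
  {"xyz": [0, 0, 0], "twist": [0, 0, 0], "jaw": 0.1},
  {"xyz": [0, 0, 0], "twist": [0, 0, 0], "jaw": 0.1},
  {"xyz": [0, 0, 0], "twist": [0, 0, 0], "jaw": 0.1},
  {"xyz": [0, 0, 0], "twist": [0, 0, 0], "jaw": 0.1},
], squeeze=30)

```text
clock: 3.4
tcp_pos: [0.4849, -0.0047, 0.181]
orientation: [0.001, 0.705, 0.709, 0.0]
wrist_force: [-1.4, 0.5, 5.7]
finger_gap: 0.0171
```

```bash
python3 arc.py -42 12; python3 go.py .48 0 .18 91
```

```text
r 0.21815161310546552 ang -178.76623803394816 gap 0.017110072005257066 F [-1.4  0.5  5.7]
[0.013, 0.0, -0.0] 0.061
[0.027, 0.001, -0.0] 0.122
[0.04, 0.003, -0.0] 0.183
[0.053, 0.006, -0.0] 0.244
[0.066, 0.009, -0.0] 0.305
[0.078, 0.013, 0.0] 0.367
[0.091, 0.018, 0.0] 0.428
[0.103, 0.024, 0.0] 0.489
[0.114, 0.03, 0.0] 0.55
[0.126, 0.037, 0.0] 0.611
[0.137, 0.045, 0.0] 0.672
[0.147, 0.054, 0.0] 0.733
t 3.4 tcp [ 0.4849 -0.0047  0.181 ] heading 90.3 q [-0.18  0.16 -0.28  1.13  0.   -0.18] F [-1.4  0.5  5.7] gap 0.0171
xyz [ 0.0047 -0.0049  0.001 ] twist [ 0.001  0.    -0.012]
```

Call:
servo_tool([
  {"xyz": [0.013, 0, 0], "twist": [0, 0, 0.061], "jaw": 0.1},
  {"xyz": [0.027, 0.001, 0], "twist": [0, 0, 0.122], "jaw": 0.1},
  {"xyz": [0.04, 0.003, 0], "twist": [0, 0, 0.183], "jaw": 0.1},
  {"xyz": [0.053, 0.006, 0], "twist": [0, 0, 0.244], "jaw": 0.1},
  {"xyz": [0.066, 0.009, 0], "twist": [0, 0, 0.305], "jaw": 0.1},
  {"xyz": [0.078, 0.013, 0], "twist": [0, 0, 0.367], "jaw": 0.1},
  {"xyz": [0.091, 0.018, 0], "twist": [0, 0, 0.428], "jaw": 0.1},
  {"xyz": [0.103, 0.024, 0], "twist": [0, 0, 0.489], "jaw": 0.1},
  {"xyz": [0.114, 0.03, 0], "twist": [0, 0, 0.55], "jaw": 0.1},
  {"xyz": [0.126, 0.037, 0], "twist": [0, 0, 0.611], "jaw": 0.1},
  {"xyz": [0.137, 0.045, 0], "twist": [0, 0, 0.672], "jaw": 0.1},
  {"xyz": [0.147, 0.054, 0], "twist": [0, 0, 0.733], "jaw": 0.1},
])

```text
clock: 4.4
tcp_pos: [0.5372, 0.1438, 0.181]
orientation: [-0.001, 0.913, 0.408, -0.0]
wrist_force: [-4.1, 2.1, 8.0]
finger_gap: 0.0171
```

Call:
servo_tool([
  {"xyz": [0, 0, 0], "twist": [0, 0, 0], "jaw": 0.1},
  {"xyz": [0, 0, 0], "twist": [0, 0, 0], "jaw": 0.1},
  {"xyz": [0, 0, 0], "twist": [0, 0, 0], "jaw": 0.1},
  {"xyz": [0, 0, 0], "twist": [0, 0, 0], "jaw": 0.5},
  {"xyz": [0, 0, 0], "twist": [0, 0, 0], "jaw": 1},
  {"xyz": [0, 0, 0], "twist": [0, 0, 0], "jaw": 1},
  {"xyz": [0, 0, 0], "twist": [0, 0, 0], "jaw": 1},
  {"xyz": [0, 0, 0], "twist": [0, 0, 0], "jaw": 1},
])

```text
clock: 5.07
tcp_pos: [0.5376, 0.1424, 0.18]
orientation: [0.0, 0.913, 0.409, -0.0]
wrist_force: [-0.1, -0.2, 0.3]
finger_gap: 0.0766
```

Call:
servo_tool([
  {"xyz": [0, 0, -0.02], "twist": [0, 0, 0], "jaw": 1},
  {"xyz": [0, 0, -0.05], "twist": [0, 0, 0], "jaw": 1},
  {"xyz": [0, 0, -0.085], "twist": [0, 0, 0], "jaw": 1},
  {"xyz": [0, 0, -0.12], "twist": [0, 0, 0], "jaw": 1},
  {"xyz": [0, 0, -0.12], "twist": [0, 0, 0], "jaw": 1},
])

```text
clock: 5.48
tcp_pos: [0.5403, 0.1427, 0.3075]
orientation: [0.002, 0.913, 0.409, 0.005]
wrist_force: [0.3, 0.2, 0.8]
finger_gap: 0.0855
```

```bash
python3 go.py .472 .3605 .20 48; python3 -c "
from h import *
c=cam('top','top1.png');cv2.imwrite('pics/top1c.png',c['color'][120:420,120:540,::-1]);np.savez('pics/top1.npz',color=c['color'],P=cloud(c))"
```

```text
t 5.48 tcp [0.5403 0.1427 0.3075] heading 48.3 q [ 0.11  0.26  0.16  1.46 -0.    0.84] F [0.3 0.2 0.8] gap 0.0855
xyz [ 0.1163 -0.1967  0.107 ] twist [ 0.007 -0.008  0.005]
```

View pics/top1c.png

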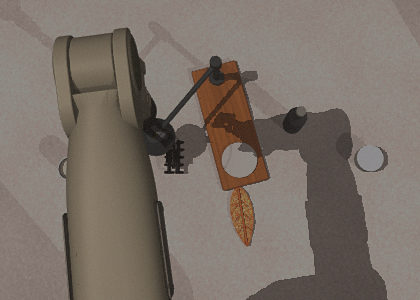

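The crop shows the lamp swung well clear, at (158,133), next to the clip but above it. The whole plate is now visible at (240,160), and bottle, tub and leaf look unmoved.

Call:
servo_tool([
  {"xyz": [0.02, -0.033, 0], "twist": [0, 0, 0], "jaw": 1},
  {"xyz": [0.04, -0.066, 0], "twist": [0, 0, 0], "jaw": 1},
  {"xyz": [0.06, -0.1, 0], "twist": [0, 0, 0], "jaw": 1},
  {"xyz": [0.08, -0.133, 0], "twist": [0, 0, 0], "jaw": 1},
  {"xyz": [0.1, -0.166, 0.03], "twist": [0.004, -0.004, 0], "jaw": 1},
  {"xyz": [0.116, -0.197, 0.06], "twist": [0.007, -0.008, 0.005], "jaw": 1},
  {"xyz": [0.116, -0.197, 0.09], "twist": [0.007, -0.008, 0.005], "jaw": 1},
  {"xyz": [0.116, -0.197, 0.107], "twist": [0.007, -0.008, 0.005], "jaw": 1},
  {"xyz": [0.116, -0.197, 0.107], "twist": [0.007, -0.008, 0.005], "jaw": 1},
  {"xyz": [0.116, -0.197, 0.107], "twist": [0.007, -0.008, 0.005], "jaw": 1},
])

```text
clock: 6.37
tcp_pos: [0.4666, 0.3596, 0.1915]
orientation: [-0.001, 0.913, 0.407, -0.007]
wrist_force: [0.8, 0.0, 0.8]
finger_gap: 0.0854
```

```bash
python3 - <<'E'
from h import *
d=np.load('pics/top1.npz');P=d['P'];Z=P[...,2]
m=np.zeros((480,640),np.uint8);hsv=cv2.cvtColor(d['color'],cv2.COLOR_RGB2HSV)
m=((hsv[...,1]<60)&(Z>.0185)&(Z<.026)&(abs(P[...,0]-.489)<.07)&(abs(P[...,1]+.052)<.07)).astype(np.uint8)
c=max(cv2.findContours(m,0,1)[0],key=cv2.contourArea); q=P[c[:,0,1],c[:,0,0]][:,:2].astype(np.float32)
print('plate',cv2.minEnclosingCircle(q), cv2.fitEllipse(q))
c=cam('wrist','w2.png');Q=cloud(c)
k=(Q[...,2]>.068)&(Q[...,2]<.082)&(abs(Q[...,0]-.472)<.05)&(abs(Q[...,1]-.36)<.05)
print('candle rim',k.sum(),cv2.minEnclosingCircle(Q[k][:,:2].astype(np.float32)))
E
python3 go.py .472 .3605 .03 48.3
```

```text
plate ((0.490877240896225, -0.05279911309480667), 0.04433928802609444) ((0.49109947681427, -0.05251489207148552), (0.08108031004667282, 0.08466373383998871), 119.43448638916016)
candle rim 1722 ((0.4706985354423523, 0.36278462409973145), 0.03008582815527916)
t 6.42 tcp [0.4678 0.3599 0.1933] heading 48.0 q [0.52 0.36 0.03 1.24 0.   1.25] F [ 1.  -0.5  0.8] gap 0.0854
xyz [0.0046 0.0039 0.1633] twist [-0.007  0.009 -0.005]
```

View pics/w2.png

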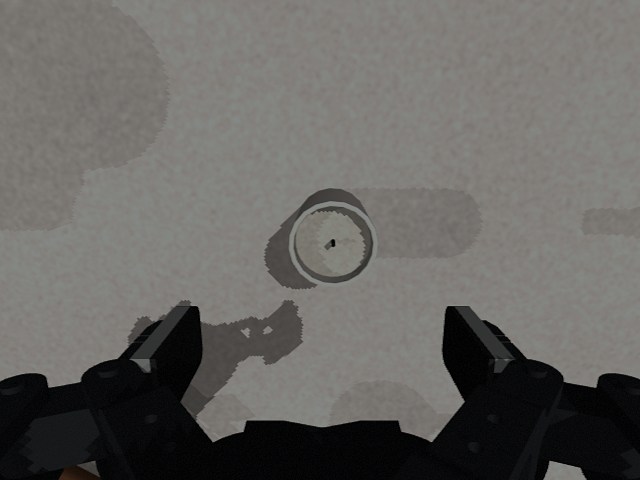

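The wrist view shows the upright jar between the fingers, its rim circle centred at about (333,243). Measured centre is (0.471, 0.362).

Call:
servo_tool([
  {"xyz": [0, 0, 0.02], "twist": [-0.007, 0.008, 0], "jaw": 1},
  {"xyz": [0, 0, 0.05], "twist": [-0.007, 0.008, 0], "jaw": 1},
  {"xyz": [0, 0, 0.075], "twist": [-0.007, 0.008, 0], "jaw": 1},
  {"xyz": [0, 0, 0.09], "twist": [-0.007, 0.008, 0], "jaw": 1},
  {"xyz": [0, 0, 0.09], "twist": [-0.007, 0.008, 0], "jaw": 1},
  {"xyz": [0, 0, 0.09], "twist": [-0.007, 0.008, 0], "jaw": 1},
  {"xyz": [0, 0, 0.09], "twist": [-0.007, 0.008, 0], "jaw": 1},
])

```text
clock: 7.0
tcp_pos: [0.4687, 0.3606, 0.1057]
orientation: [-0.0, 0.914, 0.406, 0.002]
wrist_force: [1.1, 0.5, 0.1]
finger_gap: 0.0855
```

```bash
python3 go.py .471 .362 .03 48.3
```

```text
t 7.0 tcp [0.4687 0.3606 0.1057] heading 48.0 q [ 0.52  0.41 -0.14  1.03 -0.    1.25] F [1.1 0.5 0.1] gap 0.0855
xyz [0.0024 0.0007 0.0757] twist [ 0.001 -0.004 -0.006]
```

Call:
servo_tool([
  {"xyz": [0.002, 0.001, 0.02], "twist": [0, 0, 0], "jaw": 1},
  {"xyz": [0.002, 0.001, 0.04], "twist": [0, 0, 0], "jaw": 1},
  {"xyz": [0.002, 0.001, 0.06], "twist": [0, 0, 0], "jaw": 1},
  {"xyz": [0.002, 0.001, 0.075], "twist": [0, 0, 0], "jaw": 1},
  {"xyz": [0.002, 0.001, 0.075], "twist": [0, 0, 0], "jaw": 1},
  {"xyz": [0.002, 0.001, 0.075], "twist": [0, 0, 0], "jaw": 0.8},
  {"xyz": [0.002, 0.001, 0.075], "twist": [0, 0, 0], "jaw": 0.7},
  {"xyz": [0.002, 0.001, 0.075], "twist": [0, 0, 0], "jaw": 0.6},
  {"xyz": [0.002, 0.001, 0.075], "twist": [0, 0, 0], "jaw": 0.5},
  {"xyz": [0.002, 0.001, 0.075], "twist": [0, 0, 0], "jaw": 0.5},
  {"xyz": [0.002, 0.001, 0.075], "twist": [0, 0, 0], "jaw": 0.5},
  {"xyz": [0.002, 0.001, 0.075], "twist": [0, 0, 0], "jaw": 0.5},
], squeeze=40)

```text
clock: 8.0
tcp_pos: [0.4711, 0.3623, 0.0309]
orientation: [-0.0, 0.913, 0.407, 0.003]
wrist_force: [0.7, 0.7, 7.2]
finger_gap: 0.0588
```

Call:
servo_tool([
  {"xyz": [0, 0, 0], "twist": [0, 0, 0], "jaw": 0.5},
  {"xyz": [0, 0, -0.015], "twist": [0, 0, 0], "jaw": 0.5},
  {"xyz": [0, 0, -0.04], "twist": [0, 0, 0], "jaw": 0.5},
  {"xyz": [0, 0, -0.06], "twist": [0, 0, 0], "jaw": 0.5},
  {"xyz": [0, 0, -0.06], "twist": [0, 0, 0], "jaw": 0.5},
  {"xyz": [0, 0, -0.06], "twist": [0, 0, 0], "jaw": 0.5},
])

```text
clock: 8.5
tcp_pos: [0.4697, 0.3614, 0.0893]
orientation: [-0.0, 0.913, 0.407, 0.001]
wrist_force: [0.2, 0.6, -4.5]
finger_gap: 0.0595
```

```bash
python3 go.py .41 .30 .20 48.3
python3 - <<'E'
from h import *
c=cam('wrist','w3.png');s=cam('scene','s3.png')
cv2.imwrite('pics/w3s.png',np.hstack([cv2.resize(a['color'],(400,300))[:,:,::-1] for a in (c,s)]))
E
```

```text
t 8.5 tcp [0.4697 0.3614 0.0893] heading 48.0 q [ 0.52  0.42 -0.15  0.99 -0.    1.25] F [ 0.2  0.6 -4.5] gap 0.0595
xyz [-0.0853 -0.0032 -0.1109] twist [ 0.001 -0.002 -0.005]
```

View pics/w3s.png

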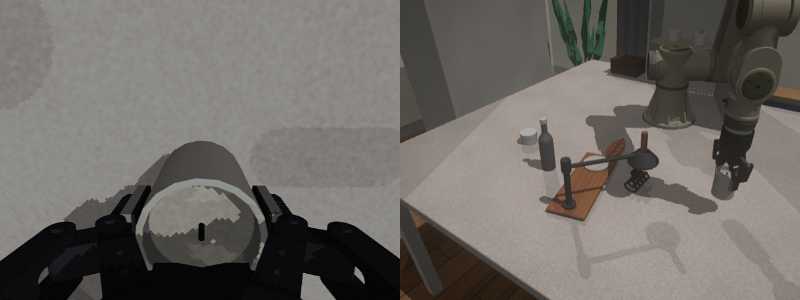

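The jar is held upright in the pads, rim level in the wrist view. In the scene view the lamp stands aside over the clip, with the path on the robot's side free.

Call:
servo_tool([
  {"xyz": [-0.02, 0.004, -0.03], "twist": [0, 0, 0], "jaw": 0.5},
  {"xyz": [-0.05, 0.009, -0.055], "twist": [0, 0, 0], "jaw": 0.5},
  {"xyz": [-0.075, 0.014, -0.08], "twist": [0, 0, 0], "jaw": 0.5},
  {"xyz": [-0.1, 0.018, -0.1], "twist": [0, 0, 0], "jaw": 0.5},
  {"xyz": [-0.129, 0.023, -0.111], "twist": [0, 0, 0], "jaw": 0.5},
  {"xyz": [-0.155, 0.047, -0.111], "twist": [0, 0, 0], "jaw": 0.5},
  {"xyz": [-0.18, 0.07, -0.111], "twist": [0, 0, 0], "jaw": 0.5},
  {"xyz": [-0.205, 0.093, -0.111], "twist": [0, 0, 0], "jaw": 0.5},
  {"xyz": [-0.23, 0.115, -0.111], "twist": [0, 0, 0], "jaw": 0.5},
  {"xyz": [-0.255, 0.137, -0.111], "twist": [0, 0, 0], "jaw": 0.5},
  {"xyz": [-0.28, 0.16, -0.111], "twist": [0, 0, 0], "jaw": 0.5},
  {"xyz": [-0.3, 0.177, -0.111], "twist": [0, 0, 0], "jaw": 0.5},
])

```text
clock: 9.6
tcp_pos: [0.3986, 0.0176, 0.1978]
orientation: [-0.0, 0.914, 0.406, -0.001]
wrist_force: [0.6, 0.3, -3.1]
finger_gap: 0.0596
```

```bash
python3 go.py .490 -.0525 .10 48
```

```text
t 9.6 tcp [0.3986 0.0176 0.1978] heading 48.0 q [-0.16 -0.01 -0.42  1.16 -0.    0.58] F [ 0.6  0.3 -3.1] gap 0.0596
xyz [0.0093 0.115  0.0976] twist [-0.002  0.002 -0.001]
```

Call:
servo_tool([
  {"xyz": [0.002, 0.025, 0], "twist": [0, 0, 0], "jaw": 0.5},
  {"xyz": [0.004, 0.05, 0.01], "twist": [0, 0, 0], "jaw": 0.5},
  {"xyz": [0.006, 0.075, 0.03], "twist": [0, 0, 0], "jaw": 0.5},
  {"xyz": [0.008, 0.1, 0.055], "twist": [0, 0, 0], "jaw": 0.5},
  {"xyz": [0.009, 0.115, 0.08], "twist": [0, 0, 0], "jaw": 0.5},
  {"xyz": [0.009, 0.115, 0.098], "twist": [0, 0, 0], "jaw": 0.5},
  {"xyz": [0.009, 0.115, 0.098], "twist": [0, 0, 0], "jaw": 0.5},
  {"xyz": [0.009, 0.115, 0.098], "twist": [0, 0, 0], "jaw": 0.5},
  {"xyz": [0.009, 0.115, 0.098], "twist": [0, 0, 0], "jaw": 0.5},
  {"xyz": [0.009, 0.115, 0.098], "twist": [0, 0, 0], "jaw": 0.5},
])

```text
clock: 10.43
tcp_pos: [0.4917, -0.0505, 0.1024]
orientation: [0.001, 0.913, 0.407, 0.001]
wrist_force: [-0.2, 0.2, -3.1]
finger_gap: 0.0591
```

```bash
python3 go.py .490 -.0525 .054 48
python3 - <<'E'
from h import *
c=cam('wrist','w4.png');s=cam('top')
for n,a in(('wrist',c),('top',s)):
    P=cloud(a);Z=P[...,2];k=(Z>.1)&(Z<.155)&(abs(P[...,0]-.49)<.034)&(abs(P[...,1]+.052)<.034)
    k&=(a['color'].max(-1)>70)
    print(n,k.sum(), [cv2.minEnclosingCircle(P[k][:,:2].astype(np.float32)),P[k].mean(0)] if k.sum()>5 else '')
E
```

```text
t 10.43 tcp [ 0.4917 -0.0505  0.1024] heading 48.0 q [-0.26  0.24 -0.39  0.95 -0.    0.47] F [-0.2  0.2 -3.1] gap 0.0591
xyz [-0.0027 -0.      0.0484] twist [ 0.001 -0.001  0.001]
wrist 28152 [((0.481787770986557, -0.04860891401767731), 0.03863300010561943), array([ 0.4853702 , -0.04545668,  0.13419044])]
top 0
```

View pics/w4.png

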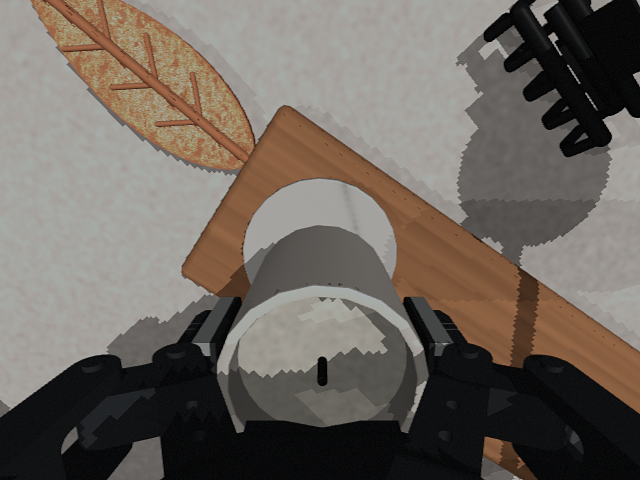

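The wrist view shows the jar axis (column 322) in line with the plate's centre (column 320). The leaf and clip are clear of the gripper.

Call:
servo_tool([
  {"xyz": [-0.001, 0, 0.01], "twist": [0, 0, 0], "jaw": 0.5},
  {"xyz": [-0.002, 0, 0.02], "twist": [0, 0, 0], "jaw": 0.5},
  {"xyz": [-0.002, 0, 0.03], "twist": [0, 0, 0], "jaw": 0.5},
  {"xyz": [-0.002, 0, 0.038], "twist": [0, 0, 0], "jaw": 0.5},
  {"xyz": [-0.002, 0, 0.042], "twist": [0, 0, 0], "jaw": 0.5},
  {"xyz": [-0.002, 0, 0.044], "twist": [0, 0, 0], "jaw": 0.5},
  {"xyz": [-0.002, 0, 0.044], "twist": [0, 0, 0], "jaw": 0.5},
  {"xyz": [-0.002, 0, 0.044], "twist": [0, 0, 0], "jaw": 0.5},
  {"xyz": [-0.002, 0, 0.044], "twist": [0, 0, 0], "jaw": 0.5},
])

```text
clock: 11.28
tcp_pos: [0.4904, -0.0523, 0.0576]
orientation: [0.0, 0.914, 0.407, 0.0]
wrist_force: [-0.2, -0.3, -3.4]
finger_gap: 0.0591
```

```bash
python3 go.py .490 -.0525 .051 48
```

```text
t 11.28 tcp [ 0.4904 -0.0523  0.0576] heading 48.0 q [-0.27  0.28 -0.45  0.84 -0.    0.46] F [-0.2 -0.3 -3.4] gap 0.0591
xyz [-0.0004 -0.0002  0.0066] twist [ 0.001 -0.     0.   ]
```

Call:
servo_tool([
  {"xyz": [0, 0, 0.001], "twist": [0, 0, 0], "jaw": 0.5},
  {"xyz": [0, 0, 0.002], "twist": [0, 0, 0], "jaw": 0.5},
  {"xyz": [0, 0, 0.003], "twist": [0, 0, 0], "jaw": 0.5},
  {"xyz": [0, 0, 0.004], "twist": [0, 0, 0], "jaw": 0.5},
  {"xyz": [0, 0, 0.005], "twist": [0, 0, 0], "jaw": 0.5},
  {"xyz": [0, 0, 0.006], "twist": [0, 0, 0], "jaw": 0.5},
  {"xyz": [0, 0, 0.006], "twist": [0, 0, 0], "jaw": 0.5},
  {"xyz": [0, 0, 0.006], "twist": [0, 0, 0], "jaw": 0.5},
])

```text
clock: 11.95
tcp_pos: [0.4899, -0.0522, 0.0519]
orientation: [0.0, 0.913, 0.407, 0.0]
wrist_force: [-2.6, 0.0, 5.5]
finger_gap: 0.059
```

Contact is confirmed: the vertical force went from -3.4 to +5.5 N. Next I release and lift.

Call:
servo_tool([
  {"xyz": [0, 0, 0], "twist": [0, 0, 0], "jaw": 0.75},
  {"xyz": [0, 0, 0], "twist": [0, 0, 0], "jaw": 0.9},
  {"xyz": [0, 0, 0], "twist": [0, 0, 0], "jaw": 1},
  {"xyz": [0, 0, 0], "twist": [0, 0, 0], "jaw": 1},
  {"xyz": [0, 0, 0], "twist": [0, 0, 0], "jaw": 1},
  {"xyz": [0, 0, 0], "twist": [0, 0, 0], "jaw": 1},
])

```text
clock: 12.45
tcp_pos: [0.49, -0.0522, 0.0512]
orientation: [0.0, 0.913, 0.407, -0.0]
wrist_force: [-0.1, 0.8, -0.1]
finger_gap: 0.0854
```

Call:
servo_tool([
  {"xyz": [0, 0, -0.01], "twist": [0, 0, 0], "jaw": 1},
  {"xyz": [0, 0, -0.03], "twist": [0, 0, 0], "jaw": 1},
  {"xyz": [0, 0, -0.06], "twist": [0, 0, 0], "jaw": 1},
  {"xyz": [0, 0, -0.095], "twist": [0, 0, 0], "jaw": 1},
  {"xyz": [0, 0, -0.13], "twist": [0, 0, 0], "jaw": 1},
  {"xyz": [0, 0, -0.165], "twist": [0, 0, 0], "jaw": 1},
  {"xyz": [0, 0, -0.2], "twist": [0, 0, 0], "jaw": 1},
  {"xyz": [0, 0, -0.235], "twist": [0, 0, 0], "jaw": 1},
  {"xyz": [0, 0, -0.25], "twist": [0, 0, 0], "jaw": 1},
  {"xyz": [0, 0, -0.25], "twist": [0, 0, 0], "jaw": 1},
  {"xyz": [0, 0, -0.25], "twist": [0, 0, 0], "jaw": 1},
])

```text
clock: 13.37
tcp_pos: [0.4904, -0.0523, 0.3027]
orientation: [0.001, 0.914, 0.407, 0.001]
wrist_force: [-0.6, -0.3, -0.5]
finger_gap: 0.0852
```

```bash
python3 - <<'E'
from h import *
c=cam('wrist','w5.png');P=cloud(c);Z=P[...,2]
k=(Z>.088)&(Z<.102)&(abs(P[...,0]-.49)<.05)&(abs(P[...,1]+.052)<.05)
print('candle rim',k.sum(),cv2.minEnclosingCircle(P[k][:,:2].astype(np.float32)),P[k][:,2].mean())
k=(Z>.21)&(Z<.226)&(abs(P[...,0]-.537)<.04)&(abs(P[...,1]-.142)<.04)
print('knob',k.sum(),P[k].mean(0) if k.sum() else '')
E
python3 go.py .537 .142 .30 48.3
```

```text
candle rim 964 ((0.48905834555625916, -0.05234043300151825), 0.02995806187391281) 0.09505224892348878
knob 187 [0.5318439  0.13773553 0.21267964]
t 13.42 tcp [ 0.4898 -0.0521  0.3012] heading 48.0 q [-0.27  0.14 -0.01  1.42 -0.    0.46] F [ 0.1 -0.3 -0.7] gap 0.0853
xyz [ 0.1759 -0.0947  0.0012] twist [ 0.     0.    -0.005]
```

View pics/w5.png

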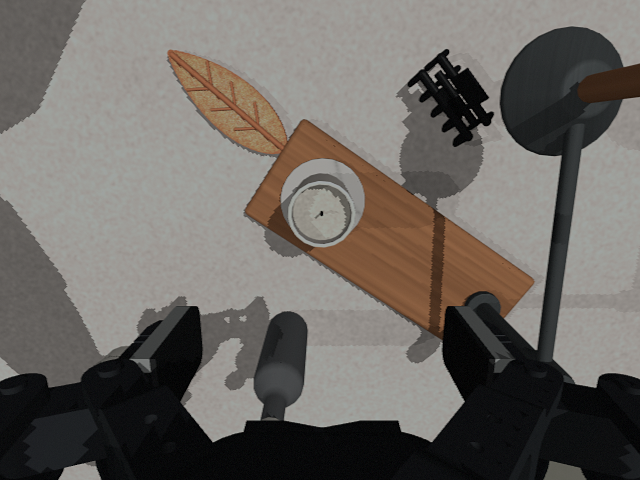

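The candle stands upright on the plate at (0.489, -0.052), about 1 mm from the plate's centre. The lamp is still aside at upper right, so I go back to the knob.

Call:
servo_tool([
  {"xyz": [0.03, -0.016, 0], "twist": [0, 0, 0], "jaw": 1},
  {"xyz": [0.06, -0.032, 0], "twist": [0, 0, 0], "jaw": 1},
  {"xyz": [0.09, -0.048, 0], "twist": [0, 0, 0], "jaw": 1},
  {"xyz": [0.12, -0.064, 0], "twist": [0, 0, 0], "jaw": 1},
  {"xyz": [0.15, -0.08, 0], "twist": [0, 0, 0], "jaw": 1},
  {"xyz": [0.176, -0.095, 0], "twist": [0, 0, 0], "jaw": 1},
  {"xyz": [0.176, -0.095, 0], "twist": [0, 0, 0], "jaw": 1},
  {"xyz": [0.176, -0.095, 0], "twist": [0, 0, 0], "jaw": 1},
  {"xyz": [0.176, -0.095, 0], "twist": [0, 0, 0], "jaw": 1},
])

```text
clock: 14.17
tcp_pos: [0.5362, 0.142, 0.2998]
orientation: [-0.0, 0.913, 0.407, -0.002]
wrist_force: [0.1, -1.0, -0.3]
finger_gap: 0.0856
```

```bash
python3 go.py .537 .142 .18 48
python3 - <<'E'
from h import *
c=cam('wrist','w6.png');P=cloud(c);Z=P[...,2]
k=(Z>.214)&(Z<.226)&(abs(P[...,0]-.537)<.04)&(abs(P[...,1]-.142)<.04)
print('knob',k.sum(),P[k].mean(0) if k.sum() else '')
E
```

```text
t 14.17 tcp [0.5362 0.142  0.2998] heading 48.0 q [ 0.11  0.27  0.15  1.46 -0.    0.85] F [ 0.1 -1.  -0.3] gap 0.0856
xyz [0.0009 0.0008 0.1198] twist [-0.002  0.003  0.001]
knob 722 [0.53508622 0.14536256 0.21938088]
```

Call:
servo_tool([
  {"xyz": [0.001, 0, 0.02], "twist": [0, 0, 0], "jaw": 1},
  {"xyz": [0.001, 0, 0.05], "twist": [0, 0, 0], "jaw": 1},
  {"xyz": [0.001, 0, 0.08], "twist": [0, 0, 0], "jaw": 1},
  {"xyz": [0.001, 0, 0.105], "twist": [0, 0, 0], "jaw": 1},
  {"xyz": [0.001, 0, 0.119], "twist": [0, 0, 0], "jaw": 1},
  {"xyz": [0.001, 0, 0.119], "twist": [0, 0, 0], "jaw": 1},
  {"xyz": [0.001, 0, 0.119], "twist": [0, 0, 0], "jaw": 1},
])

```text
clock: 14.8
tcp_pos: [0.537, 0.1416, 0.1818]
orientation: [-0.0, 0.914, 0.406, -0.001]
wrist_force: [0.6, -0.4, -0.2]
finger_gap: 0.0855
```

Call:
servo_tool([
  {"xyz": [0, 0, 0], "twist": [0, 0, 0], "jaw": 0.6},
  {"xyz": [0, 0, 0], "twist": [0, 0, 0], "jaw": 0.35},
  {"xyz": [0, 0, 0], "twist": [0, 0, 0], "jaw": 0.1},
  {"xyz": [0, 0, 0], "twist": [0, 0, 0], "jaw": 0.1},
  {"xyz": [0, 0, 0], "twist": [0, 0, 0], "jaw": 0.1},
  {"xyz": [0, 0, 0], "twist": [0, 0, 0], "jaw": 0.1},
  {"xyz": [0, 0, 0], "twist": [0, 0, 0], "jaw": 0.1},
  {"xyz": [0, 0, 0], "twist": [0, 0, 0], "jaw": 0.1},
], squeeze=30)

```text
clock: 15.47
tcp_pos: [0.5381, 0.1431, 0.1829]
orientation: [0.0, 0.913, 0.407, 0.001]
wrist_force: [-0.4, -1.0, 5.0]
finger_gap: 0.0171
```

```bash
python3 arc.py 54.5 12; python3 -c "
import numpy as np; print('target ang',np.degrees(np.arctan2(-.0525,.490-.703)))"
```

```text
r 0.21833887392964943 ang 139.06255103156616 gap 0.017122666209304555 F [-0.4 -1.   5. ]
[-0.017, 0.001, -0.0] -0.079
[-0.034, 0.003, -0.0] -0.159
[-0.051, 0.007, -0.0] -0.238
[-0.068, 0.012, -0.0] -0.317
[-0.084, 0.018, -0.0] -0.396
[-0.1, 0.026, -0.0] -0.476
[-0.114, 0.035, -0.0] -0.555
[-0.129, 0.045, -0.0] -0.634
[-0.142, 0.056, -0.0] -0.713
[-0.154, 0.068, -0.0] -0.793
[-0.166, 0.081, -0.0] -0.872
[-0.176, 0.095, -0.0] -0.951
target ang -166.15379158817345
```

Call:
servo_tool([
  {"xyz": [-0.017, 0.001, 0], "twist": [0, 0, -0.079], "jaw": 0.1},
  {"xyz": [-0.034, 0.003, 0], "twist": [0, 0, -0.159], "jaw": 0.1},
  {"xyz": [-0.051, 0.007, 0], "twist": [0, 0, -0.238], "jaw": 0.1},
  {"xyz": [-0.068, 0.012, 0], "twist": [0, 0, -0.317], "jaw": 0.1},
  {"xyz": [-0.084, 0.018, 0], "twist": [0, 0, -0.396], "jaw": 0.1},
  {"xyz": [-0.1, 0.026, 0], "twist": [0, 0, -0.476], "jaw": 0.1},
  {"xyz": [-0.114, 0.035, 0], "twist": [0, 0, -0.555], "jaw": 0.1},
  {"xyz": [-0.129, 0.045, 0], "twist": [0, 0, -0.634], "jaw": 0.1},
  {"xyz": [-0.142, 0.056, 0], "twist": [0, 0, -0.713], "jaw": 0.1},
  {"xyz": [-0.154, 0.068, 0], "twist": [0, 0, -0.793], "jaw": 0.1},
  {"xyz": [-0.166, 0.081, 0], "twist": [0, 0, -0.872], "jaw": 0.1},
  {"xyz": [-0.176, 0.095, 0], "twist": [0, 0, -0.951], "jaw": 0.1},
])

```text
clock: 16.47
tcp_pos: [0.4925, -0.0519, 0.1829]
orientation: [0.001, 0.624, 0.781, 0.002]
wrist_force: [6.4, 3.0, -0.5]
finger_gap: 0.0175
```

Call:
servo_tool([
  {"xyz": [0, 0, 0], "twist": [0, 0, 0], "jaw": 0.1},
  {"xyz": [0, 0, 0], "twist": [0, 0, 0], "jaw": 0.1},
  {"xyz": [0, 0, 0], "twist": [0, 0, 0], "jaw": 0.1},
  {"xyz": [0, 0, 0], "twist": [0, 0, 0], "jaw": 0.1},
])

```text
clock: 16.8
tcp_pos: [0.4923, -0.0512, 0.1829]
orientation: [0.001, 0.626, 0.78, 0.001]
wrist_force: [5.6, 0.1, 1.7]
finger_gap: 0.0173
```

```bash
python3 go.py .490 -.0525 .18 103
```

```text
t 16.8 tcp [ 0.4923 -0.0512  0.1829] heading 102.4 q [-0.27  0.18 -0.25  1.14  0.   -0.48] F [5.6 0.1 1.7] gap 0.0173
xyz [-0.0008 -0.0025  0.0029] twist [ 0.003  0.001 -0.01 ]
```

Within 3 mm. Release, lift and check.

Call:
servo_tool([
  {"xyz": [0, 0, 0], "twist": [0, 0, 0], "jaw": 0.5},
  {"xyz": [0, 0, 0], "twist": [0, 0, 0], "jaw": 1},
  {"xyz": [0, 0, 0], "twist": [0, 0, 0], "jaw": 1},
  {"xyz": [0, 0, 0], "twist": [0, 0, 0], "jaw": 1},
  {"xyz": [0, 0, 0], "twist": [0, 0, 0], "jaw": 1},
  {"xyz": [0, 0, 0], "twist": [0, 0, 0], "jaw": 1},
])

```text
clock: 17.3
tcp_pos: [0.4903, -0.0513, 0.1821]
orientation: [-0.0, 0.626, 0.78, -0.0]
wrist_force: [0.8, -1.1, 1.2]
finger_gap: 0.085
```

Call:
servo_tool([
  {"xyz": [0, 0, -0.02], "twist": [0, 0, 0], "jaw": 1},
  {"xyz": [0, 0, -0.05], "twist": [0, 0, 0], "jaw": 1},
  {"xyz": [0, 0, -0.085], "twist": [0, 0, 0], "jaw": 1},
  {"xyz": [0, 0, -0.12], "twist": [0, 0, 0], "jaw": 1},
  {"xyz": [0, -0.04, -0.14], "twist": [0, 0, 0], "jaw": 1},
  {"xyz": [0, -0.08, -0.14], "twist": [0, 0, 0], "jaw": 1},
  {"xyz": [0, -0.08, -0.14], "twist": [0, 0, 0], "jaw": 1},
  {"xyz": [0, -0.08, -0.14], "twist": [0, 0, 0], "jaw": 1},
  {"xyz": [0, -0.08, -0.14], "twist": [0, 0, 0], "jaw": 1},
])

```text
clock: 18.05
tcp_pos: [0.4127, -0.0689, 0.3225]
orientation: [0.001, 0.626, 0.78, 0.0]
wrist_force: [0.5, -0.3, 0.8]
finger_gap: 0.0856
```

```bash
python3 - <<'E'
from h import *
c=cam('wrist','w7.png');s=cam('scene','s7.png')
cv2.imwrite('pics/f.png',np.hstack([cv2.resize(a['color'],(400,300))[:,:,::-1] for a in (c,s)]))
for n,a in(('wrist',c),('scene',s)):
    P=cloud(a);Z=P[...,2]
    k=(Z>.165)&(Z<.226)&(abs(P[...,0]-.49)<.03)&(abs(P[...,1]+.052)<.03)
    print(n,'knob',k.sum(),P[k].mean(0) if k.sum() else '')
    k=(Z>.03)&(Z<.09)&(abs(P[...,0]-.49)<.05)&(abs(P[...,1]+.052)<.05)
    print(n,'jar',k.sum(),P[k].mean(0) if k.sum() else '')
E
python3 go.py .5 0 .3 90
```

```text
wrist knob 1214 [ 0.48533015 -0.05179187  0.2031892 ]
wrist jar 507 [ 0.46394712 -0.05877094  0.05316952]
scene knob 256 [ 0.49638149 -0.04826321  0.19541213]
scene jar 852 [ 0.50475988 -0.0440874   0.06494919]
t 18.15 tcp [ 0.4132 -0.0688  0.322 ] heading 102.5 q [-0.36 -0.   -0.11  1.46  0.   -0.58] F [ 0.8  0.5 -0.8] gap 0.0854
xyz [0.0483 0.0996 0.022 ] twist [ 0.    -0.     0.218]
```

View pics/f.png

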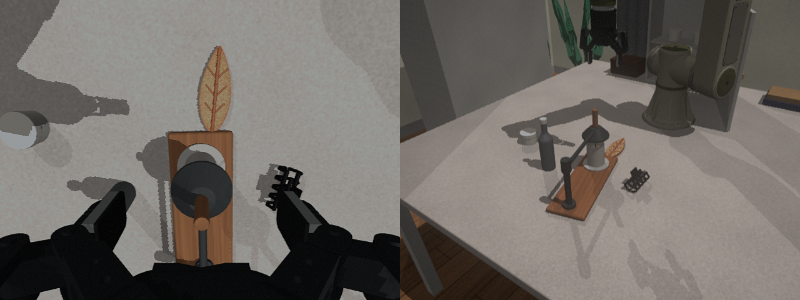

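The final pair shows the lamp hanging over the jar on the plate, the arm along the board's centre line, and every bystander in its place. The gripper is clear and at rest, so I hand in.

```bash
python3 -c "
from h import *
print(env.hand_in())"
```

```text
the job is handed in; nothing more can be done
None
```

The candle warmer is set up and the job is handed in at about 18 s of the 64 s allowed. The hand-in reported no verdict.

**What I did**
- I swung the lamp by its knob about 42° away from the bottle, to roughly 20 cm from the plate.
- I set the candle jar on the plate, with light contact of about 9 N, and released it.
- I swung the lamp back over the candle, let go, and moved the gripper up and clear.

**What the last checks showed**
- **Candle:** after release, the wrist camera put the rim centre at (0.489, -0.052) with the rim 95 mm up. That is 1–2 mm from the plate's centre at about (0.490, -0.0525), with the jar upright.
- **Lamp:** the gripper let go of the knob at (0.490, -0.051), so it should be within about 3 mm of centre. The two cameras' mean knob points were (0.485, -0.052) and (0.496, -0.048). They differ because each sees only the near side of the knob.
- **Bystanders:** the bottle, tub, incense holder and clip look unmoved in the final pictures. I did not measure their final positions in numbers.
- **Failed calls:** two move calls were refused early on for a missing twist key, and I sent them again. Nothing moved because of them.

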